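Draw out the telescoping window-brush handle and hold it extended

TASK

The window brush stands head down in its drip dock with its telescoping handle pushed in. Turn the blue handle until its orange button faces the white mark on the dock's black collar, then, with the button squeezed in, draw the handle straight up past its first stop to the second stop, and finish while holding it there, fully extended and with the button still pressed and facing the mark: it springs back if let go. Do not disturb the spice jar, the tin or the garlic beside it.

Things in the scene. Friction and masses are not known exactly. Their poses are not given: they have to be found in the camera images.
- dock: Grey drip tray 150 (x) x 110 (y) x 22 mm, fixed to the worktop, with the blue and white window brush head down in it and a black round collar (74 mm across, its flat top 104 mm above the worktop) from which the telescope rises. Origin: centre of the underside, on the telescope's upright axis; z up. The white mark, 13 x 8 mm, lies on the collar's top at the dock's -x side.
- handle: The blue handle at the top of the telescope: an upright block 34 (x) x 30 (y) x 64 mm, centred on the axis. Origin: on the axis, centre of its underside, 120 mm above the worktop when pushed in. Its z is up; the orange button is on its -x face, so the button faces the white mark when the handle's axes are parallel to the dock's.
- handle_grip (a point): Middle of the handle at the height of the middle of the button, on the telescope's axis, 33 mm above the handle's underside (153 mm above the worktop when pushed in, 273 mm when fully out); axes as the handle's. Gripping here along the handle's x axis, one finger on the button and the other on the opposite face, squeezes the button.
- turn (a joint): Angle of the handle and telescope about the upright axis, rad, positive anticlockwise from above; 0: the button faces the mark. Range -0.35 to 1.5, starts at 0.5 to 1.3. It turns against slight friction (0.04 N m), with the button pressed or not, and stays where left. A hidden key lets the telescope rise from home only while this is within about 0.12 of 0.
- lower_section (a joint): How far the thicker tube (28 mm) has come out of the collar, m: 0 home, 0.06 at its end, the first stop. A spring of about 3 to 5 N with the parts' weight (2 N) draws it back. It leaves home only while the button is pressed by more than 4 mm. If let go it springs back to within 9 mm of home, where the catch stays it until the button is squeezed again; no harm is done.
- upper_section (a joint): How far the thinner tube (21 mm), which carries the handle, has come out of the thicker one, m: 0 home, 0.06 at its end, the second stop. Its spring is stronger (7 to 9 N), so it comes out only after the first stop. The handle's total rise is both values together, 0.12 m.
- button (a joint): How far the orange button is pressed into the handle (towards the handle's +x), m: 0 out, 0.006 fully in; spring 2.4 N at first to 6 N fully in. The button is 18 mm wide (y) and 36 mm high, and its face stands 25 mm from the axis when out, 19 mm when in, so handle and button together measure 42 mm along x, 36 mm when squeezed.
- spice_jar: Loose spice jar with a dark cap, 41 mm across, 105 mm tall; origin at the centre of its underside. Leave alone.
- tin: Loose short tin, 75 mm across, 58 mm tall; origin at the centre of its underside. Leave alone.
- garlic: Loose garlic bulb, 60 mm across, 59 mm tall; origin at the centre of its underside. Leave alone.

How it is judged:
By the outcome, as a careful person would: the job done as asked, in the order asked, and still so for the second after the job is handed in, while the arm keeps its last pose, push and grip.
It also fails if it takes over 48 s, if anything falls off the work surface, if the arm or the gripper's body presses on something with over 40 N, if the wrist force passes 120 N, or if a joint passes its speed limit or range.

ROBOT

A 6-joint arm with a two-finger parallel gripper is mounted at the origin on a cart in front of the work surface, level with it; the furniture and walls round the work are solid. World frame = base frame: x ahead of the robot, y to its left, z up, the work surface at z = 0. Lengths are in m, angles in degrees, forces in N, time in s.
With the tool pointing down it reaches from about 0.3 to 0.75 m from the base axis. Payload 8.5 kg.
Tool frame: the origin (TCP) lies between the finger pads; the fingertips stand 19 mm ahead of it and the grasp point (between the pads) is the TCP; z points along the fingers, y is the line along which they close (so a half turn about z gives the same grasp; the last joint's range is limited). The gripper opens to 85 mm and grips with 20 to 120 N. Pads are 22 mm wide; open, the fingers measure 114 mm over their backs; the gripper's body (76 mm by 85 mm) begins 54 mm behind the grasp point. The pads swing forward as they close: fully open they stand 13 mm farther back than shut.
Start: joints at [53.554, 21.807, 74.336, -0, 83.858, -12.336], TCP at [0.225, 0.502, 0.25] pointing down, gripper open.
Joint ranges: [-178.18, 178.18], [-50.72, 133.34], [12.68, 142.11], [-81.47, 261.47], [9.98, 163.14], [-165.26, 165.26]. Speed limits (degrees/s): [136.94, 136.94, 180, 180, 180, 180].

INTERFACE

Orientations are given as a 3x3 rotation matrix whose columns are the frame's x, y, z axes.
In Python, from rig import env, optics gives the robot as it stands.
- The arm moves only by the tool arm_command, never from a script. Its argument "commands" is one flat list of numbers, 7 for each row, row after row: the closure, from -1 (fully open) to 1 (shut), so that 0 is half open, then the shift along the tool's x, y, z as a fraction of full scale, then the turn, a rotation vector about the tool's x, y, z as a fraction of full scale. A call has 1 to 12 rows; each row is the pose to reach, as a shift and turn from the pose commanded when the call began, along the tool's axes at that moment; what a row does not reach only later rows make up. Full scale, the value 1, is 500 mm for a shift and 120 degrees for a turn. A row lasts 1/12 s, in which the tool goes at most 41.7 mm and 7.16 degrees, less where a joint would pass 70% of its speed; a pose out of reach is approached as far as the arm can. A call with a number of a shift or a turn outside -1 to 1 is refused whole. A call with a gripper value outside its range is refused whole. The fingers move at their own pace and stop on an object; "newtons" is the grip in N (left out, the last holds). Time passes only in rows, so rows that repeat a pose let the fingers close. It gives the time, the measured TCP pose, the force, the opening and the grip force at its end, in the units of the state.
- env.observe(): the state, without advancing time (a new reading comes with each control period).
- optics.get_image(name): name is "side" or "top"; returns a dict with "image" (384x512x3 uint8, red, green, blue), "intrinsics" (3x3 intrinsics, pixels), "k1" (the pictures are not rectified: a ray, as slopes to the right and down, at radius r is drawn at 1 + k1 r^2 times it, then the intrinsics apply), "origin" and "orientation" of the camera in the world. Camera axes: x right, y down, z forward; pixel columns grow to the right and rows downward; lengths in m; the calibration is good to about 2 mm. A picture is of the moment at which its call begins. There is no depth.
- env.close_job(): hands the job in; it is judged then, once.
The state is a dict: "time_s": time; "q": joint angles; "qvel": joint speeds; "joint_efforts": joint torques, N m; "position": TCP position; "tool_rot": TCP orientation; "ft_force": force on the tool from outside, world axes, zero at the start; "wrist_torque": the same for the moment, N m; "grip_width": finger opening in m; "gripper_force": force on a finger pad.
Only numpy, scipy, OpenCV 4.12 (cv2) and the standard library are available. Lean on these libraries where they do the work, as an engineer would, in place of code of your own. Each camera call takes 0.05 s, during which the arm holds its last target. There are 200 camera calls.

## Working session

There is one attempt and no reset: what is moved stays moved. The work goes in short steps, Python scripts to look and compute and a tool call to move; the robot and the scene stay as the last step left them, time stands still between calls to the robot, and variables do not carry over. Pictures are saved under pics/ and viewed, at most 10 in all, crops included, and the job is handed in when it is done.

Besides the shell and the picture viewer there is one more tool, called as name(argument=value, ...) on one line, values as JSON. arm_command: Moves the arm, as the interface text tells. Shift numbers are shares of 500 mm and turn numbers shares of 120 degrees, none past 1 either way. Its arguments: {"type":"object","properties":{"commands":{"type":"array","items":{"type":"number"}},"newtons":{"type":"number"}},"required":["commands"]}

```bash
mkdir -p pics
cat > h.py <<'E'
import sys; sys.path.insert(0,'.')
import numpy as np, cv2
from rig import env, optics
def shot(n,f=None):
    d=optics.get_image(n)
    if f: cv2.imwrite('pics/'+f,d['image'][:,:,::-1])
    return d
def ray(d,u,v):
    K=np.array(d['intrinsics']);p=cv2.undistortPoints(np.array([[[u,v]]],float),K,np.array([d['k1'],0,0,0.]))[0,0]
    # model: drawn = ray*(1+k1 r^2), same as OpenCV
    return np.array(d['origin']),np.array(d['orientation'])@np.array([p[0],p[1],1])
def onz(d,u,v,z):
    o,r=ray(d,u,v);return o+r*(z-o[2])/r[2]
def proj(d,P):
    R=np.array(d['orientation']);c=R.T@(np.array(P)-np.array(d['origin']))
    x,y=c[:2]/c[2];s=1+d['k1']*(x*x+y*y);K=np.array(d['intrinsics'])
    return K[0,0]*x*s+K[0,2],K[1,1]*y*s+K[1,2]
E
python3 - <<'E'
from h import *
a=shot('top','t0.png');b=shot('side','s0.png')
for d in(a,b):print(d['origin'],np.round(d['orientation'],3).tolist(),d['intrinsics'],d['k1'])
cv2.imwrite('pics/both0.png',np.vstack([np.hstack([cv2.resize(x['image'][:,:,::-1],(400,300)) for x in(a,b)])]))
print(env.observe())
E
```

```text
[0.46734127 0.2266625  0.95076884] [[-0.016, -0.986, 0.168], [-1.0, 0.016, -0.0], [-0.003, -0.168, -0.986]] [[355.56390078   0.         253.3175856 ]
 [  0.         355.56390078 190.80992168]
 [  0.           0.           1.        ]] -0.0785826083851773
[ 0.50168327 -0.48852667  0.58121711] [[0.989, -0.093, 0.116], [-0.148, -0.542, 0.827], [-0.014, -0.835, -0.549]] [[376.15593495   0.         255.11410093]
 [  0.         376.15593495 185.52238295]
 [  0.           0.           1.        ]] -0.07617285042848423
{'time_s': 0.1, 'q': array([ 5.35546572e+01,  2.18358606e+01,  7.43777951e+01,  1.00850834e-03,
        8.38594752e+01, -1.23346577e+01]), 'qvel': array([-0.03958504, -0.09924926, -0.06597394,  0.02744157,  0.00921173,
       -0.01844149]), 'joint_efforts': array([ 4.16793235e-03, -4.49221480e+01, -2.31656581e+01, -1.01711967e-04,
        3.70061942e-03, -7.54448621e-06]), 'position': array([0.22452044, 0.50182803, 0.24980081]), 'tool_rot': array([[-9.12757126e-01,  4.08501936e-01, -7.72315742e-04],
       [ 4.08502563e-01,  9.12756606e-01, -1.01634995e-03],
       [ 2.89755373e-04, -1.24317362e-03, -9.99999185e-01]]), 'ft_force': array([ 0.0027879 , -0.80223311,  0.48331419]), 'wrist_torque': array([ 0.06248513,  0.042794  , -0.02460809]), 'gripper_force': 0.0, 'grip_width': 0.08549626023275439}
```

View pics/t0.png

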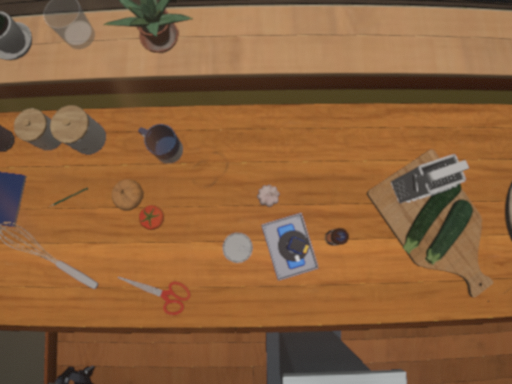

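View pics/s0.png

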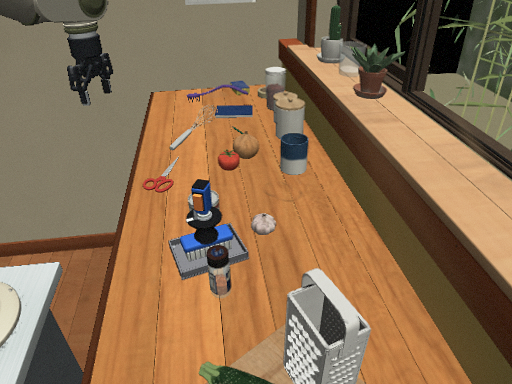

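The dock is at about (290,246) in the top view and (207,240) in the side view. The jar is at (338,236), the tin at (237,248) and the garlic at (268,195), all in the top view. I'll crop for detail.

Run:
```python
from h import *
a=cv2.imread('pics/t0.png')[195:295,215:360];b=cv2.imread('pics/s0.png')[165:305,140:290]
cv2.imwrite('pics/c0.png',np.hstack([cv2.resize(a,(435,300)).copy() if 0 else cv2.resize(a,None,fx=2.75,fy=2.75*1.4,interpolation=2)[:385] ,cv2.resize(b,None,fx=2.6,fy=2.75,interpolation=2)[:385]]))
ta=cv2.imread('pics/t0.png');
import numpy as np
for n in('t0','s0'):
    im=cv2.imread(f'pics/{n}.png');h=cv2.cvtColor(im,cv2.COLOR_BGR2HSV)
    roi=np.zeros(h.shape[:2],np.uint8)
    if n=='t0': roi[205:285,255:325]=1
    else: roi[170:285,165:255]=1
    for nm,lo,hi in(('blue',(100,120,60),(125,255,255)),('orange',(8,200,170),(25,255,255)),('white',(0,0,190),(179,50,255)),('black',(0,0,0),(179,120,60))):
        m=cv2.inRange(h,lo,hi)*roi
        k,l,s,c=cv2.connectedComponentsWithStats(m)
        print(n,nm,[(s[i].tolist(),np.round(c[i],1).tolist()) for i in range(1,k) if s[i,4]>5])
```

```text
t0 blue [([278, 225, 16, 11, 97], [284.7, 229.1]), ([288, 259, 16, 9, 85], [295.2, 263.5])]
t0 orange []
t0 white [([296, 257, 4, 4, 8], [297.4, 258.8])]
t0 black []
s0 blue [([192, 182, 20, 32, 254], [204.4, 198.0]), ([180, 224, 53, 29, 555], [205.7, 238.6]), ([212, 249, 4, 8, 15], [213.5, 252.3]), ([217, 252, 5, 4, 11], [219.0, 254.0])]
s0 orange []
s0 white [([212, 193, 4, 10, 30], [213.3, 197.5]), ([190, 199, 2, 5, 7], [190.7, 200.6]), ([198, 212, 12, 5, 16], [204.0, 214.5]), ([186, 218, 7, 4, 17], [189.1, 219.3])]
s0 black [([192, 179, 17, 10, 103], [199.9, 183.7]), ([188, 207, 34, 37, 585], [206.8, 227.1]), ([187, 209, 7, 9, 41], [190.5, 213.8]), ([229, 225, 17, 27, 46], [237.0, 238.6]), ([207, 247, 22, 21, 191], [216.9, 260.2]), ([219, 247, 5, 3, 6], [220.7, 248.2]), ([223, 249, 5, 4, 8], [225.1, 251.0]), ([216, 254, 8, 4, 8], [219.5, 255.5]), ([226, 273, 2, 4, 6], [226.7, 274.8])]
```

View pics/c0.png

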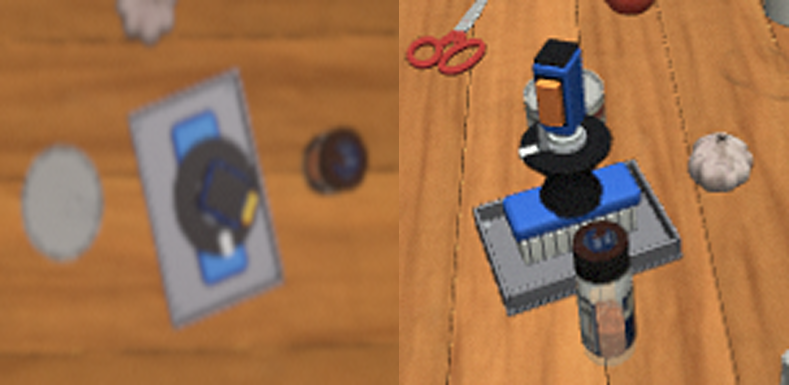

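Run:
```python
from h import *
a=shot('top');b=shot('side')
h=cv2.cvtColor(a['image'],cv2.COLOR_RGB2HSV)
roi=np.zeros(h.shape[:2],np.uint8);roi[205:285,256:324]=1
wood=cv2.inRange(h,(5,110,70),(22,255,255))
m=(1-(wood>0))*roi; m=cv2.morphologyEx(m.astype(np.uint8),cv2.MORPH_OPEN,np.ones((5,5)))
c=max(cv2.findContours(m,0,2)[0],key=cv2.contourArea)
pts=np.array([onz(a,*p[0],.020)[:2] for p in c],np.float32)
r=cv2.minAreaRect(pts);print('tray',r,np.round(cv2.boxPoints(r),4).tolist())
mark=onz(a,297.4,258.8,.104);print('mark',mark)
print('mark side',onz(b,189.8,218.5,.104))
C=np.array(r[0]);d=C-mark[:2];print('dockyaw',np.degrees(np.arctan2(d[1],d[0])),np.linalg.norm(d))
# dark handle top vs collar
dark=cv2.inRange(h,(0,0,0),(179,255,75))*roi
print('button',onz(a,305.5,248.8,.165))
# handle top: crop corners (212,157),(252,178),(237,222),(197,202)
q=[(215+x/2.75,195+y/3.85) for x,y in((212,157),(255,180),(240,225),(197,204))]
P=np.array([onz(a,*p,.184)[:2] for p in q]);print('handle top',P.mean(0),P.tolist())
q=[(140+x/2.6,165+y/2.75) for x,y in((555,38),(581,44),(575,66),(534,66))]
P=np.array([onz(b,*p,.184)[:2] for p in q]);print('handle top side',P.mean(0),P.tolist())
print('button side',onz(b,140+550/2.6,165+103/2.75,.153))
for n,d,u,v,z in(('jar',a,340,235.5,.105),('jar',b,140+601/2.6,165+238/2.75,.105),('tin',a,237.5,248,.058),('garlic',a,268,195,.05)):print(n,onz(d,u,v,z))
```

```text
tray ((0.4798809885978699, 0.13480526208877563), (0.1527930200099945, 0.11331205815076828), 15.901512145996094) [[0.39089998602867126, 0.16840000450611115], [0.4219000041484833, 0.05939999967813492], [0.5688999891281128, 0.10119999945163727], [0.5378000140190125, 0.2101999968290329]]
mark [0.44789511 0.12561554 0.104     ]
mark side [0.45241233 0.13099385 0.104     ]
dockyaw 16.02966044178008 0.03327984015957199
button [0.47054195 0.11440681 0.165     ]
handle top [0.47944106 0.13462204] [[0.4986859867328176, 0.1449205184965587], [0.48531641849830404, 0.11177961789598273], [0.46080009904692387, 0.12437953932727848], [0.47296171968194634, 0.1574084934505859]]
handle top side [0.77798215 0.08066222] [[0.7805883003901157, 0.10051582168968631], [0.7970595289976163, 0.08960338809360724], [0.7819094883220563, 0.06372524548031655], [0.7523712682887219, 0.0688044292538964]]
button side [0.76758559 0.06560913 0.153     ]
jar [0.50031319 0.02241292 0.105     ]
jar [ 0.77841584 -0.02368824  0.105     ]
tin [0.47590781 0.26811609 0.058     ]
garlic [0.60921825 0.18900972 0.05      ]
```

arm_command(commands=[-1, -0.05, -0.03, 0, 0, 0, 0, -1, -0.12, -0.07, 0, 0, 0, 0, -1, -0.19, -0.115, 0, 0, 0, 0, -1, -0.26, -0.157, 0, 0, 0, 0, -1, -0.33, -0.2, 0, 0, 0, 0, -1, -0.4, -0.242, 0, 0, 0, 0, -1, -0.47, -0.284, 0, 0, 0, 0, -1, -0.54, -0.326, 0, 0, 0, 0, -1, -0.61, -0.369, 0, 0, 0, 0, -1, -0.68, -0.411, 0, 0, 0, 0, -1, -0.74, -0.447, 0, 0, 0, 0, -1, -0.766, -0.463, 0, 0, 0, 0], newtons=50)

```text
time_s: 1.2
position: [0.4817, 0.1308, 0.25]
tool_rot: [[-0.911, 0.411, 0.0], [0.411, 0.911, -0.001], [-0.001, -0.001, -1.0]]
ft_force: [-0.3, 0.2, -0.2]
grip_width: 0.0856
gripper_force: 0.0
```

Run:
```python
from h import *
s=env.observe();print(s['position'],np.round(s['tool_rot'],3).tolist(),s['q'])
b=shot('side');print('handle top side',onz(b,199.9,183.7,.184))
im=b['image'][110:280,130:290,::-1];cv2.imwrite('pics/c1.png',cv2.resize(im,None,fx=3.5,fy=3.5,interpolation=2))
```

```text
[0.48167513 0.13083435 0.2500348 ] [[-0.911, 0.411, 0.0], [0.411, 0.911, -0.001], [-0.001, -0.001, -1.0]] [ 1.60127237e+00  1.67095563e+01  8.21824233e+01 -4.29406965e-02
  8.10953091e+01 -6.40938735e+01]
handle top side [0.48075788 0.13413242 0.184     ]
```

View pics/c1.png

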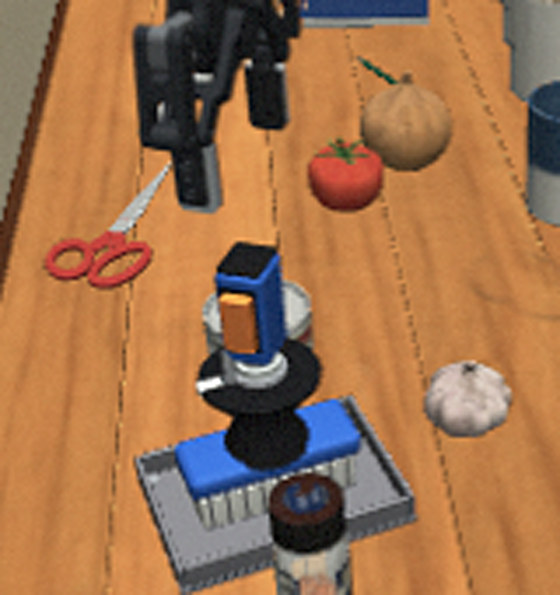

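The open gripper hangs over the handle, with its near finger at about (200,185) in the crop. The handle's orange button, at (238,320), faces the camera. Descending now.

arm_command(commands=[-1, 0, 0, 0, 0, 0, 0, -1, 0, 0, 0, 0, 0, 0, -1, 0, 0, 0.01, 0, 0, 0])

```text
time_s: 1.5
position: [0.4793, 0.1353, 0.2459]
tool_rot: [[-0.913, 0.407, 0.001], [0.407, 0.913, 0.0], [-0.001, 0.001, -1.0]]
ft_force: [-0.3, 0.4, 0.3]
grip_width: 0.0857
gripper_force: 0.0
```

arm_command(commands=[-1, 0, 0, 0.03, 0, 0, 0, -1, 0, 0, 0.07, 0, 0, 0, -1, 0, 0, 0.11, 0, 0, 0, -1, 0, 0, 0.15, 0, 0, 0, -1, 0, 0, 0.175, 0, 0, 0, -1, 0, 0, 0.184, 0, 0, 0, -1, 0, 0, 0.184, 0, 0, 0, -1, 0, 0, 0.184, 0, 0, 0])

```text
time_s: 2.17
position: [0.4796, 0.1349, 0.1538]
tool_rot: [[-0.913, 0.408, 0.001], [0.408, 0.913, 0.0], [-0.001, 0.0, -1.0]]
ft_force: [0.0, 0.2, 1.2]
grip_width: 0.0854
gripper_force: 0.0
```

Run:
```python
from h import *
s=env.observe();print(s['position'],s['ft_force'])
b=shot('side');a=shot('top')
im=b['image'][130:270,140:280,::-1];im2=a['image'][195:295,240:340,::-1]
cv2.imwrite('pics/c2.png',np.hstack([cv2.resize(im,(400,400),interpolation=2),cv2.resize(im2,(400,400),interpolation=2)]))
```

```text
[0.47962981 0.13486598 0.1538433 ] [0.02750577 0.15129905 1.18848504]
```

View pics/c2.png

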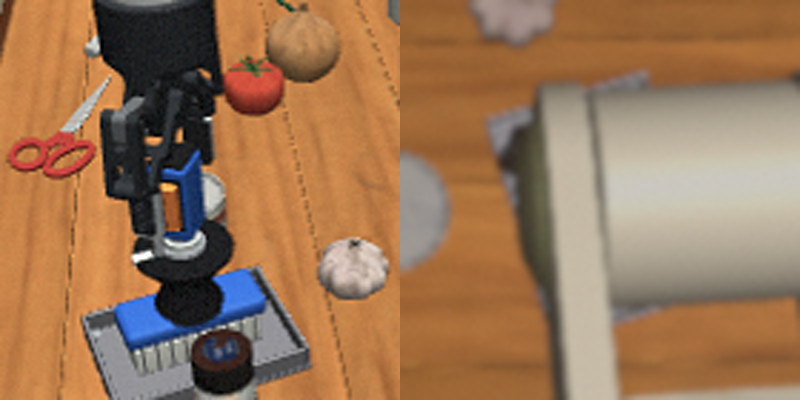

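The fingers straddle the handle, with the near finger opposite the orange button at about (172,205). Closing.

arm_command(commands=[1, 0, 0, 0, 0, 0, 0, 1, 0, 0, 0, 0, 0, 0, 1, 0, 0, 0, 0, 0, 0, 1, 0, 0, 0, 0, 0, 0, 1, 0, 0, 0, 0, 0, 0, 1, 0, 0, 0, 0, 0, 0, 1, 0, 0, 0, 0, 0, 0, 1, 0, 0, 0, 0, 0, 0, 1, 0, 0, 0, 0, 0, 0], newtons=50)

```text
time_s: 3.02
position: [0.4797, 0.1339, 0.154]
tool_rot: [[-0.913, 0.408, 0.0], [0.408, 0.913, -0.001], [-0.001, -0.001, -1.0]]
ft_force: [-1.0, -0.9, 7.2]
grip_width: 0.034
gripper_force: 51.0
```

Run:
```python
from h import *
s=env.observe();print(s['position'],s['ft_force'],s['wrist_torque'],s['grip_width'])
b=shot('side')
cv2.imwrite('pics/c3.png',cv2.resize(b['image'][150:260,150:260,::-1],(560,560),interpolation=2))
```

```text
[0.47969926 0.13387512 0.1540326 ] [-0.96188251 -0.89958805  7.16371066] [-0.99253328  0.83693879  0.03488593] 0.03396937147742678
```

View pics/c3.png

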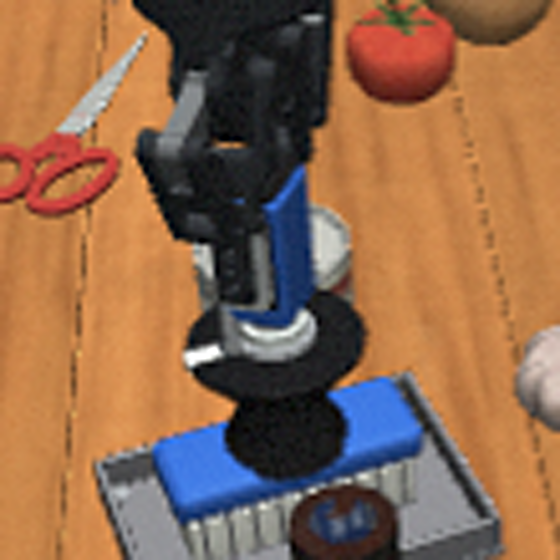

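Button squeezed (34 mm). Turning by −50° about the vertical, so +0.416 about tool z.

arm_command(commands=[1, 0, 0, 0, 0, 0, 0.03, 1, 0, 0, 0, 0, 0, 0.07, 1, 0, 0, 0, 0, 0, 0.11, 1, 0, 0, 0, 0, 0, 0.15, 1, 0, 0, 0, 0, 0, 0.19, 1, 0, 0, 0, 0, 0, 0.23, 1, 0, 0, 0, 0, 0, 0.27, 1, 0, 0, 0, 0, 0, 0.31, 1, 0, 0, 0, 0, 0, 0.35, 1, 0, 0, 0, 0, 0, 0.39, 1, 0, 0, 0, 0, 0, 0.416, 1, 0, 0, 0, 0, 0, 0.416])

```text
time_s: 4.07
position: [0.479, 0.1346, 0.154]
tool_rot: [[-0.272, 0.962, -0.001], [0.962, 0.272, 0.001], [0.001, -0.001, -1.0]]
ft_force: [-2.8, 2.4, 9.4]
grip_width: 0.0341
gripper_force: 51.6
```

arm_command(commands=[1, 0, 0, 0, 0, 0, 0, 1, 0, 0, 0, 0, 0, 0])

```text
time_s: 4.23
position: [0.4791, 0.1346, 0.154]
tool_rot: [[-0.275, 0.961, -0.001], [0.961, 0.275, 0.001], [0.001, -0.001, -1.0]]
ft_force: [-4.3, 1.6, 9.4]
grip_width: 0.0344
gripper_force: 51.6
```

Run:
```python
from h import *
s=env.observe();R=s['tool_rot'];print(s['position'],s['ft_force'],s['wrist_torque'],s['grip_width'],np.degrees(np.arctan2(R[1][1],R[0][1])))
b=shot('side')
cv2.imwrite('pics/c4.png',cv2.resize(b['image'][150:260,150:260,::-1],(560,560),interpolation=2))
```

```text
[0.47905955 0.13458402 0.15400117] [-4.29871945  1.57852951  9.42147902] [ 0.18794482  1.49380311 -0.00359376] 0.03444809928624108 15.966064490022083
```

View pics/c4.png

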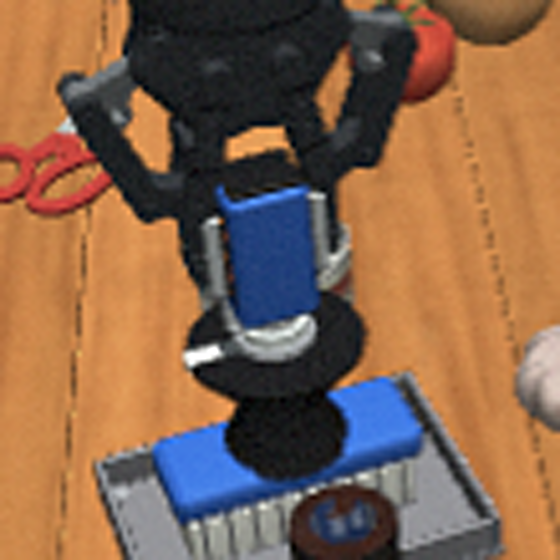

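The handle face is square to the mark, which sits at (203,355) with the button finger above it. I'll start with a small draw upward.

arm_command(commands=[1, 0, 0, -0.01, 0, 0, 0, 1, 0, 0, -0.02, 0, 0, 0, 1, 0, 0, -0.03, 0, 0, 0, 1, 0, 0, -0.04, 0, 0, 0, 1, 0, 0, -0.04, 0, 0, 0])

```text
time_s: 4.7
position: [0.479, 0.1344, 0.1738]
tool_rot: [[-0.275, 0.961, -0.002], [0.961, 0.275, 0.0], [0.001, -0.002, -1.0]]
ft_force: [-4.1, 3.5, -4.5]
grip_width: 0.0342
gripper_force: 52.7
```

arm_command(commands=[1, 0, 0, -0.012, 0, 0, 0, 1, 0, 0, -0.03, 0, 0, 0, 1, 0, 0, -0.05, 0, 0, 0, 1, 0, 0, -0.066, 0, 0, 0, 1, 0, 0, -0.076, 0, 0, 0, 1, 0, 0, -0.09, 0, 0, 0, 1, 0, 0, -0.1, 0, 0, 0, 1, 0, 0, -0.1, 0, 0, 0])

```text
time_s: 5.37
position: [0.4791, 0.1342, 0.2241]
tool_rot: [[-0.275, 0.961, -0.001], [0.961, 0.275, -0.0], [0.0, -0.001, -1.0]]
ft_force: [-4.7, 2.8, -7.7]
grip_width: 0.0341
gripper_force: 52.9
```

Run:
```python
from h import *
b=shot('side')
cv2.imwrite('pics/c5.png',cv2.resize(b['image'][120:260,140:260,::-1],(480,560),interpolation=2))
```

```text
(no output)
```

View pics/c5.png

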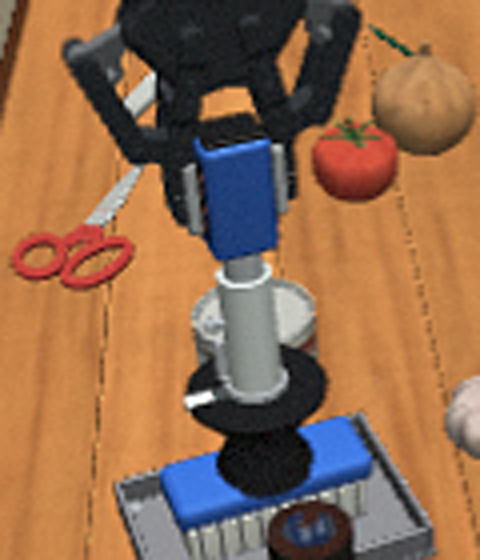

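The thick tube is fully out, from (255,385) up to (245,280), and the thin tube has started to show under the handle. Continuing to the second stop.

arm_command(commands=[1, 0, 0, -0.012, 0, 0, 0, 1, 0, 0, -0.03, 0, 0, 0, 1, 0, 0, -0.05, 0, 0, 0, 1, 0, 0, -0.066, 0, 0, 0, 1, 0, 0, -0.08, 0, 0, 0, 1, 0, 0, -0.09, 0, 0, 0, 1, 0, 0, -0.096, 0, 0, 0, 1, 0, 0, -0.096, 0, 0, 0])

```text
time_s: 6.08
position: [0.4791, 0.1341, 0.2724]
tool_rot: [[-0.275, 0.961, -0.001], [0.961, 0.275, -0.0], [-0.0, -0.001, -1.0]]
ft_force: [-5.5, 1.6, -9.5]
grip_width: 0.034
gripper_force: 53.9
```

arm_command(commands=[1, 0, 0, -0.003, 0, 0, 0, 1, 0, 0, -0.006, 0, 0, 0, 1, 0, 0, -0.006, 0, 0, 0])

```text
time_s: 6.33
position: [0.4793, 0.1341, 0.2745]
tool_rot: [[-0.275, 0.961, -0.001], [0.961, 0.275, -0.0], [-0.0, -0.001, -1.0]]
ft_force: [-5.4, 1.9, -10.0]
grip_width: 0.0342
gripper_force: 54.3
```

arm_command(commands=[1, 0, 0, -0.002, 0, 0, 0, 1, 0, 0, -0.004, 0, 0, 0, 1, 0, 0, -0.004, 0, 0, 0, 1, 0, 0, -0.004, 0, 0, 0])

```text
time_s: 6.67
position: [0.4791, 0.1341, 0.2749]
tool_rot: [[-0.275, 0.961, -0.004], [0.961, 0.275, -0.0], [0.001, -0.004, -1.0]]
ft_force: [-3.6, 0.7, -25.7]
grip_width: 0.0341
gripper_force: 53.5
```

The stop is felt: 26 N and no further rise. One check before handing in.

arm_command(commands=[1, 0, 0, 0, 0, 0, 0, 1, 0, 0, 0, 0, 0, 0, 1, 0, 0, 0, 0, 0, 0, 1, 0, 0, 0, 0, 0, 0, 1, 0, 0, 0, 0, 0, 0, 1, 0, 0, 0, 0, 0, 0])

```text
time_s: 7.17
position: [0.4791, 0.1341, 0.2749]
tool_rot: [[-0.275, 0.961, -0.004], [0.961, 0.275, -0.0], [0.001, -0.004, -1.0]]
ft_force: [-3.5, 0.9, -25.6]
grip_width: 0.0338
gripper_force: 53.4
```

Run:
```python
from h import *
b=shot('side')
cv2.imwrite('pics/c6.png',cv2.resize(b['image'][90:290,130:290,::-1],(480,600),interpolation=2))
```

```text
(no output)
```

View pics/c6.png

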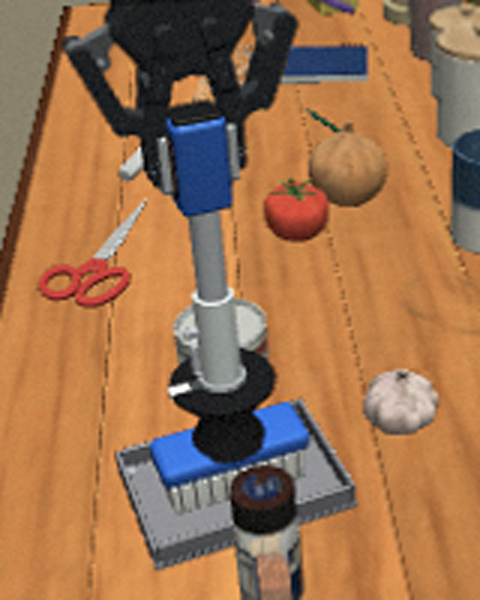

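Both tubes are fully out: the thick one spans (220,385) to (213,298) and the thin one reaches up to (205,212). The handle is square to the mark at (182,390), and the jar, tin and garlic look undisturbed.

```bash
python3 -c "
from h import *
print(env.close_job())"
```

```text
the job is handed in; nothing more can be done
None
```

The job is handed in at about 7 s: the handle is turned to face the mark, drawn up to the second stop and held there with the button squeezed, and the jar, tin and garlic look undisturbed in the last picture.

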